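# Lay the two drained cassettes flat

## Robot

A 6-joint arm with a two-finger parallel gripper is mounted at the origin on a cart in front of the work surface, level with it; the furniture and walls round the work are solid. World frame = base frame: x ahead of the robot, y to its left, z up, the work surface at z = 0. Lengths are in m, angles in degrees, forces in N, time in s.
With the tool pointing down it reaches from about 0.3 to 0.75 m from the base axis. Payload 8.5 kg.
Tool frame: the origin (TCP) lies at the centre of the arm's flange, where the gripper is bolted on; the fingertips stand 173 mm ahead of it and the grasp point (between the pads) lies 155 mm ahead of it (env.grip_point_offset is the z of the grasp point in the tool frame, in m); z points along the fingers, y is the direction in which the jaws open and shut (so a half turn about z gives the same grasp; the last joint's range is limited). The gripper opens to 85 mm and grips with 20 to 120 N. Pads are 22 mm wide; open, the fingers measure 114 mm over their backs; the gripper's body (76 mm by 85 mm) begins 54 mm behind the grasp point. The pads swing forward as they close: fully open they stand 13 mm farther back than shut.
Start: joints at [56.878, 21.807, 74.336, -0, 83.858, -12.336], TCP at [0.195, 0.514, 0.405] pointing down, gripper open.
Joint ranges: [-178.18, 178.18], [-50.72, 133.34], [12.68, 142.11], [-81.47, 261.47], [9.98, 163.14], [-165.26, 165.26]. Speed limits (degrees/s): [136.94, 136.94, 180, 180, 180, 180].

## Interface

Orientations are given as a 3x3 rotation matrix whose columns are the frame's x, y, z axes.
In Python, from rig import env, get_image, nets gives the robot as it stands.
- The arm moves only by the tool send_rows, never from a script. Its arguments are lists of equal length, an entry for each row: "xyz": the shift along the tool's x, y, z in mm, a list of three; "spin": the turn about the tool's z in degrees. A call has 1 to 20 rows; each row is the pose to reach, as a shift and turn from the pose measured when the call began, along the tool's axes at that moment; what a row does not reach only later rows make up. A row lasts 1/8 s, in which the tool goes at most 62.5 mm and 10.7 degrees, less where a joint would pass 70% of its speed; a pose out of reach is approached as far as the arm can. A call with a gripper value outside its range is refused whole. "hand" is the opening, from 0 (shut) to 1 (fully open), set as the call begins (left out, the last holds). The fingers move at their own pace and stop on an object; "force" is the grip in N (left out, the last holds). Time passes only in rows, so rows that repeat a pose let the fingers close. It gives the time, the measured TCP pose, the force and the opening at its end, in the units of the state.
- env.observe(): the state, without advancing time (a new reading comes with each control period).
- get_image(name): name is "scene" or "top"; returns a dict with "pixels" (420x560x3 uint8, red, green, blue), "range_z" (420x560 float32, m along the optical axis (not along the pixel's ray), 0 where there is no reading), "fov_y" (degrees; the focal length in pixels is half the picture's height over the tangent of half this angle, whatever the lens; pixels are square), "cx", "cy" (the principal point, pixels), "k1" (the pictures are not rectified: a ray, as slopes to the right and down, at radius r is drawn at 1 + k1 r^2 times it, then the intrinsics apply), "cam_to_world" (4x4, takes a point from camera to world coordinates). Camera axes: x right, y down, z forward; pixel columns grow to the right and rows downward; lengths in m; the calibration is good to about 2 mm. A picture is of the moment at which its call begins.
- env.close_job(): hands the job in, once; it reports no verdict.
Trained networks look in a picture, given as the dict that the camera call returned (one of the last four; its "shot" number tells which), for a name from the list of things; names that differ only in an ending like _2 or _b are one class to them, and where a whole thing is asked for, a point or a joint stands for the part that bears it (a point fixed in the world has none). Each returns a list of dicts, best first, with "confidence" (0 to 1); they miss things now and then, are a little off and sometimes report something else, mostly with a low value. They report only what shows in the picture. A call takes as long as a camera call.
- nets.silhouettes(picture, name): "pixels" (420x560 bool, what is visible of it) and "box" ([centre column, centre row, width, height] in pixels, round what is visible of it).
The state is a dict: "time_s": time; "q": joint angles; "qvel": joint speeds; "joint_efforts": joint torques, N m; "position": TCP position; "tool_rot": TCP orientation; "ft_force": force on the tool from outside, world axes, zero at the start; "wrist_torque": the same for the moment, N m; "grip_width": finger opening in m.
Only numpy, scipy, OpenCV 4.12 (cv2) and the standard library are available. Lean on these libraries where they do the work, as an engineer would, in place of code of your own. Each camera call takes 0.05 s, during which the arm holds its last target. There are 200 camera calls.

## Task

Two perforated steel instrument cassettes have been left standing on edge to drain. Tip each one over by pushing near its upper edge with the fingertips, so that it comes to lie flat on the table where it stood, with its perforated lid facing up and its plain underside down. Do not grip, lift or drag the cassettes away, and leave the syringe, the timer, the tweezers and the spray bottle undisturbed.

Things in the scene. Friction and masses are not known exactly. Their poses are not given: they have to be found in the camera images.
- cassette_a: Closed perforated steel instrument cassette, 79 mm (its x) by 171 mm (y) by 28 mm (z), 0.28 to 0.48 kg; twin of the other, told apart by its lid facing left (+y, within 0.3 rad) at the start. Origin: centre of its plain underside; +z points out through the lid. Starts standing on a long edge: +x up, origin 41 mm and upper edge 79 mm above the table, the long side within 0.3 rad of world x.
- cassette_b: Closed perforated steel instrument cassette, 79 mm (its x) by 171 mm (y) by 28 mm (z), 0.28 to 0.48 kg; twin of the other, told apart by its lid facing right (-y, within 0.3 rad) at the start. Origin: centre of its plain underside; +z points out through the lid. Starts standing on a long edge: +x up, origin 41 mm and upper edge 79 mm above the table, the long side within 0.3 rad of world x.
- cassette_a_lid (a point): Centre of the outer face of that cassette's perforated lid, 28 mm from its origin; same axes. Pushed near the upper edge the cassette tips without sliding and falls by itself from a lean of about 0.3 rad. Lying flat with the lid up, +z is vertical, the origin within 3 mm of table height and about 40 mm to the side of where it stood.
- cassette_b_lid (a point): Centre of the outer face of that cassette's perforated lid, 28 mm from its origin; same axes. Pushed near the upper edge the cassette tips without sliding and falls by itself from a lean of about 0.3 rad. Lying flat with the lid up, +z is vertical, the origin within 3 mm of table height and about 40 mm to the side of where it stood.
- syringe: Clear rinsing syringe, 134x26x17 mm, lying right of the cassettes, near the table's right end, roughly along world x; its long axis is its y. Origin under its centre. Leave it alone.
- bench_timer: Round blue-and-white bench timer, 66 mm across, 44 mm high, left of the cassettes near the table's front edge. Origin under its centre. Leave it alone.
- spray_bottle: Pale green spray bottle, 60x126 mm, 258 mm tall, standing behind the left cassette, between two big fixed tanks: the left one 315 mm high (front with knobs at x = 0.43, right side at y = 0.27), the right one 380 mm high (front slanting from x = 0.62 at its left end to 0.56 at its right end); keep the gripper clear of both. Origin under its centre. Leave it alone.
- tweezers_1: Steel tweezers, 140x19x8 mm, lying left of the timer in front of the left tank. Origin under the centre. Leave them alone.

How it is judged:
By the outcome, as a careful person would: the job done as asked, in the order asked, and still so for the second after the job is handed in, with the robot touching nothing.
It also fails if it takes over 40 s, if anything falls off the work surface, if the arm or the gripper's body presses on something with over 40 N, if the wrist force passes 120 N, or if a joint passes its speed limit or range.

## Working session

There is one attempt and no reset: what is moved stays moved. The work goes in short steps, Python scripts to look and compute and a tool call to move; the robot and the scene stay as the last step left them, time stands still between calls to the robot, and variables do not carry over. Pictures are saved under pics/ and viewed, on a budget of 10 in all, crops included, one or two more only if the job needs it, and the job is handed in when it is done.

Besides the shell and the picture viewer there is one more tool, called as name(argument=value, ...), one argument or row to a line, values as JSON. send_rows: Moves the arm, as the interface text tells. Its arguments: {"type":"object","properties":{"xyz":{"type":"array"},"spin":{"type":"array"},"hand":{"type":"number"},"force":{"type":"number"}},"required":["xyz","spin"]}

```bash
mkdir -p pics
cat > h.py <<'E'
import numpy as np, cv2
from rig import env, get_image, nets
def cloud(p):
    f=210/np.tan(np.radians(p["fov_y"]/2)); v,u=np.mgrid[:420,:560].astype(float)
    K=np.array([[f,0,p["cx"]],[0,f,p["cy"]],[0,0,1.]])
    s=cv2.undistortPoints(np.stack([u.ravel(),v.ravel()],1)[:,None],K,np.array([p["k1"],0,0,0.]))[:,0]
    z=p["range_z"].ravel()[:,None]
    c=np.hstack([s*z,z,np.ones_like(z)])@np.array(p["cam_to_world"]).T
    c=c[:,:3].reshape(420,560,3); c[p["range_z"]==0]=np.nan; return c
E
python3 - <<'E'
from h import *
o=env.observe(); print(o["time_s"],o["position"],np.round(o["tool_rot"],3).tolist())
P={}
for n in ["top","scene"]:
    p=get_image(n); C=cloud(p); P[n]=p
    for t in ["cassette_a","syringe","bench_timer","spray_bottle","tweezers_1"]:
        for d in nets.silhouettes(p,t)[:3]:
            q=C[d["pixels"]]; q=q[~np.isnan(q[:,0])]
            if len(q)==0: continue
            print(n,t,round(d["confidence"],2),np.round(d["box"]),len(q),np.round(np.percentile(q,[3,50,97],axis=0),3).tolist())
            if t=="cassette_a":
                top=q[(q[:,2]>.068)&(q[:,2]<.09)]
                if len(top)>20:
                    r=cv2.minAreaRect((top[:,:2]*1000).astype(np.float32)); print("  top",len(top),np.round(r[0]),np.round(r[1]),round(r[2],1),np.round(np.median(top[:,2]),3), np.round(cv2.boxPoints(r)).tolist())
cv2.imwrite("pics/1.png",np.vstack([P["top"]["pixels"][:,:,::-1]]));cv2.imwrite("pics/2.png",P["scene"]["pixels"][:,:,::-1])
E
```

```text
0.0 [0.19516862 0.51415486 0.40411428] [[-0.935, 0.355, -0.001], [0.355, 0.935, -0.001], [0.0, -0.001, -1.0]]
top cassette_a 0.7 [384. 241.  13.  54.] 659 [[0.38, -0.309, 0.017], [0.457, -0.292, 0.076], [0.539, -0.281, 0.084]]
  top 491 [ 459. -296.] [ 29. 169.] 88.2 0.078 [[375.0, -308.0], [543.0, -313.0], [544.0, -285.0], [376.0, -279.0]]
top cassette_a 0.63 [270. 239.  20.  51.] 450 [[0.394, 0.045, 0.009], [0.468, 0.072, 0.078], [0.543, 0.1, 0.086]]
  top 427 [468.  73.] [ 26. 168.] 74.6 0.079 [[383.0, 83.0], [546.0, 38.0], [553.0, 63.0], [390.0, 108.0]]
top syringe 0.72 [428. 232.   5.  28.] 80 [[0.454, -0.45, 0.008], [0.488, -0.443, 0.016], [0.516, -0.436, 0.022]]
top bench_timer 0.8 [199. 258.  22.  24.] 297 [[0.386, 0.281, 0.011], [0.412, 0.305, 0.035], [0.437, 0.333, 0.048]]
top spray_bottle 0.66 [230. 140.  24.  32.] 733 [[0.729, 0.161, 0.033], [0.763, 0.184, 0.159], [0.818, 0.208, 0.262]]
scene cassette_a 0.68 [246. 240.  49.  45.] 1295 [[0.384, 0.038, 0.002], [0.451, 0.066, 0.051], [0.541, 0.101, 0.079]]
  top 416 [466.  70.] [ 30. 173.] 74.4 0.077 [[378.0, 78.0], [545.0, 
[... 165 characters left out ...]
3 [ 457. -297.] [ 27. 171.] 87.4 0.077 [[371.0, -307.0], [541.0, -315.0], [543.0, -288.0], [372.0, -280.0]]
scene syringe 0.78 [420. 304.  15.  41.] 272 [[0.403, -0.457, 0.0], [0.457, -0.448, 0.013], [0.521, -0.437, 0.018]]
scene syringe 0.74 [362. 279.  34.  59.] 987 [[0.373, -0.313, 0.004], [0.428, -0.303, 0.066], [0.533, -0.284, 0.08]]
scene spray_bottle 0.61 [257. 159.  15.  71.] 771 [[0.725, 0.174, 0.013], [0.748, 0.191, 0.136], [0.768, 0.212, 0.258]]
scene spray_bottle 0.4 [245. 240.  46.  47.] 1281 [[0.384, 0.039, 0.003], [0.451, 0.066, 0.052], [0.537, 0.1, 0.079]]
scene spray_bottle 0.18 [366. 277.  36.  60.] 952 [[0.373, -0.313, 0.008], [0.429, -0.302, 0.069], [0.534, -0.284, 0.08]]
```

View pics/1.png

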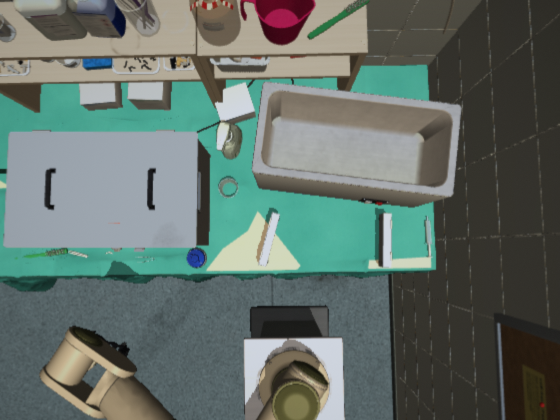

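View pics/2.png

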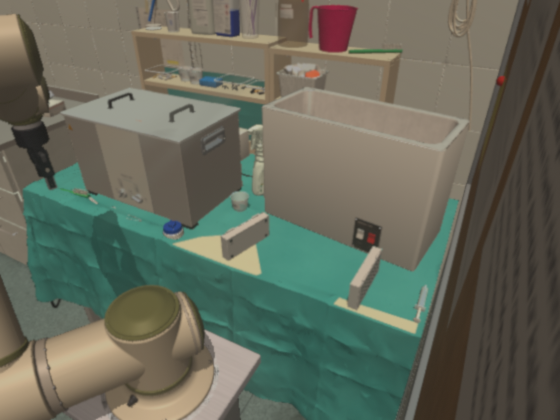

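Run:
```python
import cv2,numpy as np
s=cv2.imread("pics/2.png");t=cv2.imread("pics/1.png")
a=cv2.resize(s[205:275,210:280],(400,400),interpolation=2);b=cv2.resize(s[240:310,330:400],(400,400),interpolation=2)
cv2.imwrite("pics/3.png",np.hstack([a,b]))
```

```text
(no output)
```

View pics/3.png

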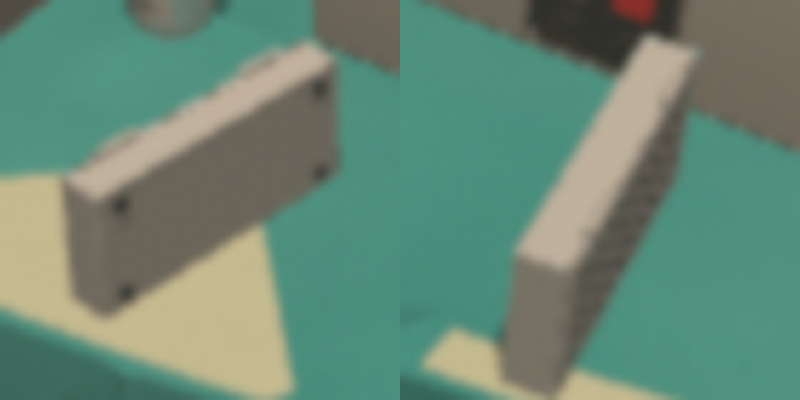

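The left cassette shows its plain face with four feet on the right, so its lid faces +y and it is cassette_a. The right cassette shows a perforated right face, so it is cassette_b. I will push a toward -y and b toward +y.

send_rows(
  xyz=[
    [-30,-32,0],
    [-65,-70,0],
    [-105,-112,0],
    [-145,-154,0],
    [-180,-192,0],
    [-220,-210,0],
    [-258,-221,15],
    [-296,-231,35],
    [-334,-242,60],
    [-372,-253,85],
    [-406,-262,104],
    [-406,-262,104],
    [-406,-262,104],
    [-406,-262,104],
  ],
  spin=[0,0,0,0,0,0,0,0,0,0,0,0,0,0],
  hand=0,
)

```text
time_s: 2.35
position: [0.4811, 0.1258, 0.3015]
tool_rot: [[-0.935, 0.354, 0.001], [0.354, 0.935, 0.0], [-0.001, 0.0, -1.0]]
ft_force: [0.0, 0.5, -0.1]
grip_width: 0.0002
```

send_rows(
  xyz=[
    [0,0,20],
    [0,0,42],
    [0,0,60],
    [0,0,63],
    [-1,-8,63],
    [-2,-15,63],
    [-2,-19,63],
    [-2,-23,63],
    [-3,-27,63],
    [-3,-31,63],
    [-3,-34,63],
    [-4,-36,63],
  ],
  spin=[0,0,0,0,0,0,0,0,0,0,0,0],
)

```text
time_s: 3.85
position: [0.4721, 0.0906, 0.2384]
tool_rot: [[-0.935, 0.354, 0.001], [0.354, 0.935, 0.0], [-0.001, 0.0, -1.0]]
ft_force: [-1.0, 0.5, -0.0]
grip_width: 0.0
```

Run:
```python
from h import *
p=get_image("scene"); cv2.imwrite("pics/4.png",cv2.resize(p["pixels"][180:310,180:380,::-1],(800,520),interpolation=2))
```

```text
(no output)
```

View pics/4.png

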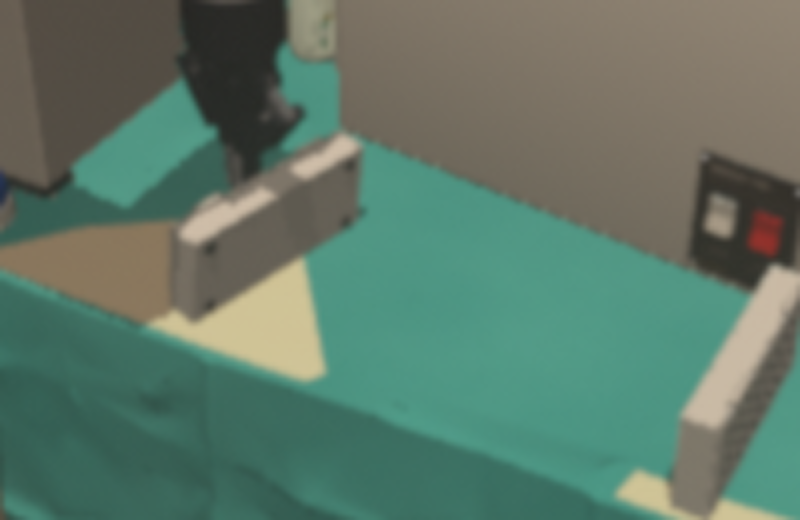

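The cassette still stands with the fingertip right behind it at mid-length, near pixel (245,180) in the crop. I'll keep pushing slowly.

send_rows(
  xyz=[
    [0,-4,0],
    [-1,-7,0],
    [-1,-10,0],
    [-1,-13,0],
    [-2,-16,0],
    [-2,-19,0],
    [-2,-22,0],
    [-2,-24,0],
  ],
  spin=[0,0,0,0,0,0,0,0],
)

```text
time_s: 4.9
position: [0.4655, 0.0671, 0.2384]
tool_rot: [[-0.935, 0.354, 0.001], [0.354, 0.935, 0.0], [-0.001, 0.0, -1.0]]
ft_force: [-1.2, 0.4, 0.7]
grip_width: 0.0002
```

Run:
```python
from h import *
p=get_image("scene"); cv2.imwrite("pics/5.png",cv2.resize(p["pixels"][180:310,180:380,::-1],(800,520),interpolation=2))
print(env.observe()["ft_force"])
```

```text
[-0.09044532 -0.50356367 -0.01973218]
```

View pics/5.png

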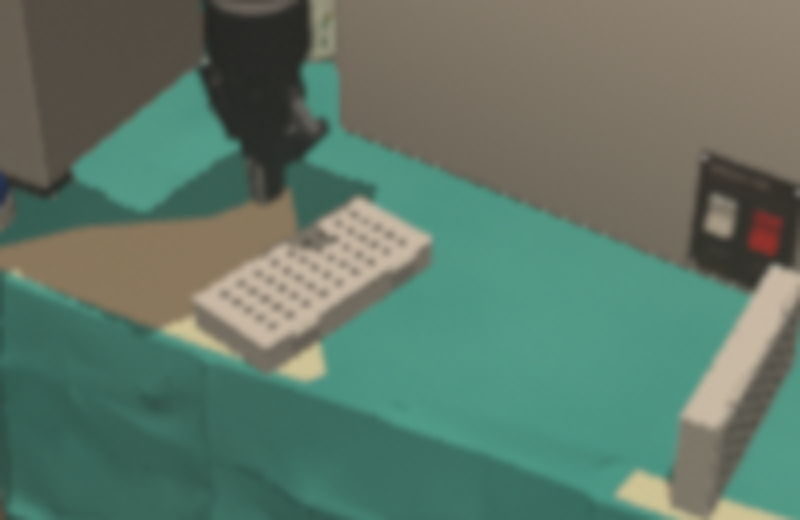

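Cassette_a lies flat with its perforated lid up. Next I lift and go over to the right side of cassette_b.

send_rows(
  xyz=[
    [0,0,-30],
    [0,0,-65],
    [0,0,-92],
    [-14,-39,-92],
    [-28,-79,-92],
    [-42,-118,-92],
    [-55,-157,-92],
    [-69,-196,-92],
    [-83,-235,-92],
    [-97,-274,-92],
    [-110,-313,-92],
    [-124,-352,-92],
    [-138,-390,-92],
    [-138,-390,-92],
    [-138,-390,-92],
    [-138,-390,-92],
  ],
  spin=[0,0,0,0,0,0,0,0,0,0,0,0,0,0,0,0],
)

```text
time_s: 6.95
position: [0.4565, -0.3456, 0.3305]
tool_rot: [[-0.936, 0.353, 0.001], [0.353, 0.936, 0.0], [-0.0, 0.0, -1.0]]
ft_force: [1.0, -0.0, -0.9]
grip_width: 0.0003
```

send_rows(
  xyz=[
    [0,0,25],
    [0,0,55],
    [0,0,80],
    [0,0,92],
    [0,0,92],
    [3,8,92],
    [5,14,92],
    [6,19,92],
    [8,23,92],
    [9,26,92],
    [10,29,92],
    [11,32,92],
    [12,35,92],
    [13,38,92],
    [14,41,92],
    [15,44,92],
    [16,47,92],
    [17,50,92],
    [17,52,92],
    [17,52,92],
  ],
  spin=[-9,-18,-18,-18,-18,-18,-18,-18,-18,-18,-18,-18,-18,-18,-18,-18,-18,-18,-18,-18],
)

```text
time_s: 9.45
position: [0.4591, -0.2908, 0.2385]
tool_rot: [[-0.999, 0.047, 0.001], [0.047, 0.999, 0.0], [-0.001, 0.0, -1.0]]
ft_force: [-0.5, 0.3, 0.6]
grip_width: 0.0
```

Run:
```python
from h import *
p=get_image("scene"); cv2.imwrite("pics/6.png",cv2.resize(p["pixels"][190:340,230:450,::-1],(770,525),interpolation=2))
```

```text
(no output)
```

View pics/6.png

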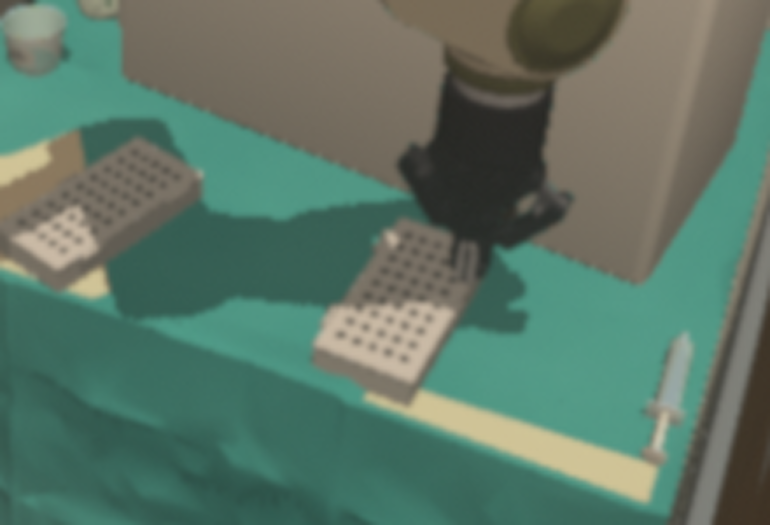

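Both cassettes are flat with their lids up. I'll raise the arm clear and check.

send_rows(
  xyz=[
    [0,0,-30],
    [0,0,-70],
    [0,0,-110],
    [0,0,-150],
    [0,0,-150],
    [0,0,-150],
    [0,0,-150],
  ],
  spin=[0,0,0,0,0,0,0],
)

```text
time_s: 10.38
position: [0.4589, -0.291, 0.3872]
tool_rot: [[-0.999, 0.047, -0.001], [0.047, 0.999, 0.002], [0.001, 0.002, -1.0]]
ft_force: [0.5, 0.5, -0.2]
grip_width: 0.0002
```

Run:
```python
from h import *
for n in ["top","scene"]:
    p=get_image(n); C=cloud(p)
    for t in ["cassette_a","syringe","bench_timer","spray_bottle","tweezers_1"]:
        for d in nets.silhouettes(p,t)[:2]:
            q=C[d["pixels"]]; q=q[~np.isnan(q[:,0])]
            if len(q): print(n,t,round(d["confidence"],2),len(q),np.round(np.percentile(q,[3,50,97],axis=0),3).tolist())
    if n=="scene": cv2.imwrite("pics/7.png",p["pixels"][:,:,::-1])
o=env.observe();print(o["time_s"],o["position"],o["ft_force"])
```

```text
top cassette_a 0.84 1353 [[0.375, -0.025, 0.005], [0.452, 0.021, 0.026], [0.533, 0.067, 0.034]]
top bench_timer 0.59 304 [[0.386, 0.281, 0.008], [0.412, 0.304, 0.035], [0.441, 0.332, 0.047]]
top spray_bottle 0.68 760 [[0.729, 0.161, 0.028], [0.763, 0.185, 0.16], [0.82, 0.21, 0.263]]
scene cassette_a 0.68 1294 [[0.366, -0.033, 0.004], [0.438, 0.014, 0.025], [0.524, 0.066, 0.028]]
scene syringe 0.51 193 [[0.403, -0.455, 0.005], [0.464, -0.448, 0.015], [0.517, -0.439, 0.019]]
scene bench_timer 0.72 150 [[0.387, 0.276, 0.005], [0.407, 0.284, 0.024], [0.431, 0.302, 0.036]]
scene spray_bottle 0.56 784 [[0.727, 0.174, 0.012], [0.749, 0.191, 0.134], [0.769, 0.214, 0.257]]
10.975 [ 0.45893111 -0.29091886  0.38855153] [-0.34668599  0.08918272 -0.22284988]
```

View pics/7.png

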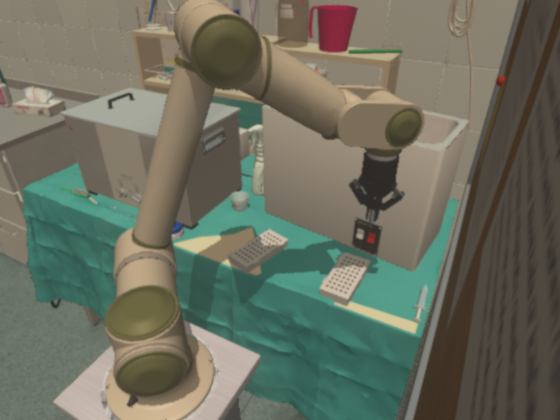

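Both cassettes lie flat with their perforated lids up, at about (258,250) and (346,277). The other items are where they were and the gripper is clear. One depth check on b, then hand in.

Run:
```python
from h import *
C=cloud(get_image("scene")); q=C[255:300,320:372].reshape(-1,3); q=q[(q[:,2]>.015)&(q[:,2]<.1)]
print(np.round(np.percentile(q,[2,50,98],axis=0),3))
env.close_job()
```

```text
[[ 0.377 -0.285  0.018]
 [ 0.45  -0.247  0.025]
 [ 0.54  -0.206  0.028]]
the job is handed in; nothing more can be done
```

I tipped both cassettes over by pushing near their upper edges with closed fingertips. I pushed cassette_a (left) toward -y and cassette_b (right) toward +y. The job was handed in at about 11 s of the 40 s allowed.

**Cassettes:** the last pictures show both lying flat with the perforated lid up. The depth readings put their top faces at about 26 mm for a and 25 mm for b, against 28 mm expected. Each cassette's lid centre measures about 50 mm from where the cassette stood, against about 40 mm expected.

**Other items:** the syringe, timer and spray bottle measured at the same positions as before, within a few millimetres. The gripper is clear, and the forces I read at the end of each move were about 1 N.

**Gaps in the checks:** the networks never found the tweezers, so I judged them undisturbed by eye; the arm did not go near the table there. In the last pictures the networks also missed b, so I checked it by depth and by eye instead.

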